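# Push the pencil box through the organiser's flap

### The arm

A 6-joint arm with a two-finger parallel gripper is mounted at the origin on the work surface. World frame = base frame: x ahead of the robot, y to its left, z up, the work surface at z = 0. Lengths are in m, angles in degrees, forces in N, time in s.
With the tool pointing down it reaches from about 0.3 to 0.75 m from the base axis. Payload 8.5 kg.
Tool frame: the origin (TCP) lies on the centre line of the jaws, within the pads' length; the fingertips stand 11 mm ahead of it and the grasp point (between the pads) lies 8 mm behind it; x points along the fingers, y is the direction in which the jaws open and shut, and the axes are right-handed (so a half turn about x gives the same grasp; the last joint's range is limited). The gripper opens to 85 mm and grips with 20 to 120 N. Pads are 22 mm wide; open, the fingers measure 114 mm over their backs; the gripper's body (76 mm by 85 mm) begins 54 mm behind the grasp point. The pads swing forward as they close: fully open they stand 13 mm farther back than shut.
Start: joints at [51.606, 21.807, 74.336, -0, 83.858, -12.336], TCP at [0.242, 0.494, 0.242] pointing down, gripper open.
Joint ranges: [-178.18, 178.18], [-50.72, 133.34], [12.68, 142.11], [-81.47, 261.47], [9.98, 163.14], [-165.26, 165.26]. Speed limits (degrees/s): [136.94, 136.94, 180, 180, 180, 180].

### API

Orientations are given as a 3x3 rotation matrix whose columns are the frame's x, y, z axes.
In Python, from rig import env gives the robot as it stands.
- The arm moves only by the tool carry_out, never from a script. Its argument "motion" is a list that holds one entry, the list of rows, each a list of 7 numbers: the shift along the tool's x, y, z in cm, then the turn, a rotation vector about the tool's x, y, z in rad, then the finger opening in cm, from 0 to 8.54. A call has 1 to 5 rows; each row is the pose to reach, as a shift and turn from the pose commanded when the call began, along the tool's axes at that moment; what a row does not reach only later rows make up. A row lasts 1/12 s, in which the tool goes at most 41.7 mm and 7.16 degrees, less where a joint would pass 70% of its speed; a pose out of reach is approached as far as the arm can. A call with a gripper value outside its range is refused whole. The fingers move at their own pace and stop on an object; "grip_force" is the grip in N (left out, the last holds). Time passes only in rows, so rows that repeat a pose let the fingers close. It gives the time, the measured TCP pose, the force and the opening at its end, in the units of the state.
- env.observe(): the state, without advancing time (a new reading comes with each control period).
- env.get_image(name): name is "scene" or "top" or "wrist"; returns a dict with "image" (420x560x3 uint8, red, green, blue), "fov_y" (degrees; the focal length in pixels is half the picture's height over the tangent of half this angle, whatever the lens; pixels are square), "cx", "cy" (the principal point, pixels), "R" (3x3) and "t" (3): a world point X has camera coordinates R X + t. Camera axes: x right, y down, z forward; pixel columns grow to the right and rows downward; lengths in m; the calibration is good to about 2 mm. A picture is of the moment at which its call begins. There is no depth.
- env.close_job(): hands the job in, once; it reports no verdict.
The state is a dict: "time_s": time; "q": joint angles; "qvel": joint speeds; "joint_efforts": joint torques, N m; "position": TCP position; "tool_rot": TCP orientation; "ft_force": force on the tool from outside, world axes, zero at the start; "wrist_torque": the same for the moment, N m; "grip_width": finger opening in m.
Only numpy, scipy, OpenCV 4.12 (cv2) and the standard library are available. Lean on these libraries where they do the work, as an engineer would, in place of code of your own. Each camera call takes 0.05 s, during which the arm holds its last target. There are 200 camera calls.

### The job

Using only the fingertips, push the pencil box by its rear tab along its lane and through the hanging flap, home to the back of the bay so that box and tab are both behind the flap; then draw the fingers back out and let the flap hang closed. Do not lift or tip the box, and leave the jar, the screwdriver and the wooden offcut where they are.

Things in the scene. Friction and masses are not known exactly. Their poses are not given: they have to be found in the camera images.
- organiser: Two-bay plywood desk organiser with its board, fixed on the bench, 330 x 210 mm. Origin: on the bench midway between its two lanes, in the plane of the shut flaps' outer faces; x points into the bays (the way to push), y left seen that way, z up. Lane and bay floor is 8 mm above the bench. Lanes run along x, centred at y = +50 mm (left) and -50 mm (right), 90 mm wide, open above
- lane_left (a point): point on the floor of the left lane's centre line (organiser y = +50 mm) in the flap plane x = 0. Outside the flap (x -195 to -6 mm) the lane lies between guide strips 10 mm thick, tops 22 mm above the bench
- lane_right (a point): the same for the right lane (organiser y = -50 mm)
- back_left (a point): point on the left bay's floor at the inner face of its back wall, x = 124 mm. The bay (x -6 to 124 mm) continues the lane between walls 10 mm thick, tops 64 mm above the bench, and is open at the top: nothing bridges it but the flap
- back_right (a point): the same for the right bay
- flap_left (a joint): angle (rad) of the left lane's white flap: 0 hanging shut, up to 1.55 as its lower edge swings inward (+x); never outward. 84 mm wide, 6 mm thick, 50 g, falls shut by its weight. Free hinge pins at x = 0, 60 mm above the bench. U-shaped: a middle notch 60 mm wide, open at the top, reaches down to 35 mm above the bench, so a downward finger can follow the tab in
- flap_right (a joint): the same for the right lane's flap
- flap_left_edge (a point): middle of the left flap's lower edge, 22 mm above the bench when shut, so it clears the tab. Lying on the lid the flap stays open (about 1.1 rad) until the tab's end is about 4 mm past x = 0. Then the open flap's notch still leaves room for a finger up to x = 22 mm
- flap_right_edge (a point): the same for the right flap
- pencil_box: closed plywood box with a white lid, two small hinges and a low wooden tab at its rear; loose, about 0.2 kg. Box part 70 mm long (x), 82 mm wide (y), 34 mm high; tab 36 mm long, 50 mm wide, 12 mm high, flush with the underside; 106 mm overall. Lies in one lane, outside the flap. Origin: centre of the box part's underside; x points towards the flap, z up
- tab_end (a point): middle of the end face of the box's rear tab, 71 mm behind the box's origin, 6 mm above its underside: where to push. With the box against the back wall it lies 18 mm past x = 0
- box_nose (a point): middle of the box's front face (towards the flap), 35 mm ahead of the box's origin, 17 mm above its underside
- jar: small glass jar with a steel lid, 50 mm across, 55 mm high, standing in the other lane; to be left alone. Origin: centre of its underside
- screwdriver: screwdriver with a black handle, 170 mm long, lying on the bench beside the organiser (its -y side); to be left alone. Origin at its underside near its middle
- offcut: plain wooden offcut, 70 x 40 x 30 mm, lying on the bench beside the lanes (organiser's -y side); to be left alone. Origin: centre of its underside
Not all that is in view belongs to the job. What is meant by the pencil_box is not blue, green or pink, and is the smaller of those in its own colour.

How it is judged (in metres and radians):
On the way, in this order (a step that is already met when the one before it is completed fails the run):
1. the box's nose has pushed a flap open and is under it (value of joint any of flap_left, flap_right above 0.4 rad and x of box_nose in the frame of organiser above 0.015 m), for 0.1 s.
2. box and tab are past the flap's plane (x of tab_end in the frame of organiser above 0.007 m), for 0.1 s.
At the end, for the whole second after the job is handed in: The box and its tab lie in the bay behind the flap (end of the tab more than 7 mm past the plane of the flaps), flat on the bay's floor (within 5 mm and 0.08 rad) and at rest, and both flaps hang shut (under 0.06 rad) (x of tab_end in the frame of organiser above 0.007 m and z of pencil_box in the frame of organiser below 0.013 m and angle between pencil_box's own z axis and vertical below 0.08 rad and value of joint each of flap_left, flap_right below 0.06 rad and linear speed of pencil_box below 0.01 m/s); the robot touches nothing.
It fails at once if the box was lifted (over 12 mm) or tipped (over 0.25 rad) (z of pencil_box in the frame of organiser above 0.02 m or angle between pencil_box's own z axis and vertical above 0.25 rad).
It fails at once if the jar, screwdriver or offcut was moved by more than 15 mm (distance of any of jar, screwdriver, offcut from where it was at the start of the episode above 0.015 m).
It also fails if it takes over 38 s, if anything falls off the work surface, if the arm or the gripper's body presses on something with over 40 N, if the wrist force passes 120 N, or if a joint passes its speed limit or range.

## Working session

There is one attempt and no reset: what is moved stays moved. The work goes in short steps, Python scripts to look and compute and a tool call to move; the robot and the scene stay as the last step left them, time stands still between calls to the robot, and variables do not carry over. Pictures are saved under pics/ and viewed, on a budget of 10 in all, crops included, one or two more only if the job needs it, and the job is handed in when it is done.

Besides the shell and the picture viewer there is one more tool, called after ">>>" as name(argument=value, ...), one argument or row to a line, values as JSON. carry_out: Moves the arm, as the interface text tells. Its arguments: {"type":"object","properties":{"motion":{"type":"array","items":{"type":"array","items":{"type":"array","items":{"type":"number"}}}},"grip_force":{"type":"number"}},"required":["motion"]}

```bash
mkdir -p pics; cat > h.py <<'E'
import numpy as np, cv2
from rig import env
def shot(n,f):
    d=env.get_image(n); cv2.imwrite('pics/'+f,d['image'][:,:,::-1]); np.savez('pics/'+f[:-4]+'.npz',**{k:d[k] for k in('R','t','fov_y','cx','cy')}); return d
def load(f): return dict(np.load('pics/'+f+'.npz'))
def fl(d): return 210/np.tan(np.radians(float(d['fov_y']))/2)
def ray(d,u,v,z):
    R=np.array(d['R']);t=np.array(d['t']);f=fl(d);c=-R.T@t
    r=R.T@np.array([(u-d['cx'])/f,(v-d['cy'])/f,1]); return c+r*(z-c[2])/r[2]
def proj(d,X):
    p=np.array(d['R'])@np.array(X)+d['t']; return p[:2]/p[2]*fl(d)+[float(d['cx']),float(d['cy'])]
E
python3 - <<'E'
from h import *
a=shot('scene','s1.png');b=shot('top','t1.png')
o=env.observe();print(o['position'],o['tool_rot'],o['grip_width'],o['time_s'])
for d in(a,b):print(d['fov_y'],-np.array(d['R']).T@d['t'])
E
```

```text
[0.24147867 0.49388951 0.24180129] [[-7.89360523e-04  4.39288443e-01  8.98345725e-01]
 [-9.99996265e-04  8.98345209e-01 -4.39289069e-01]
 [-9.99999188e-01 -1.24509982e-03 -2.69831442e-04]] 0.08549230552936432 0.1
54.15118298026131 [1.33116689 0.29489443 0.68405911]
48.56454122770275 [ 0.46605819 -0.05807484  1.05948637]
```

View pics/t1.png

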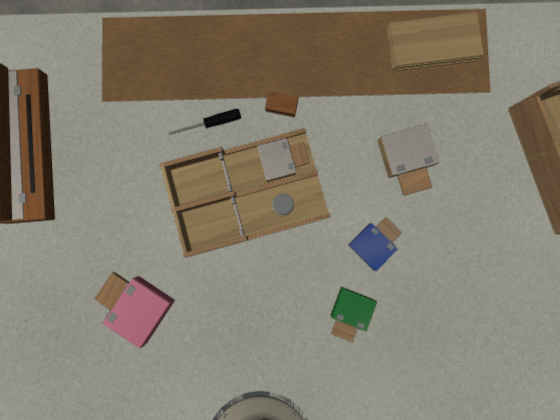

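View pics/s1.png

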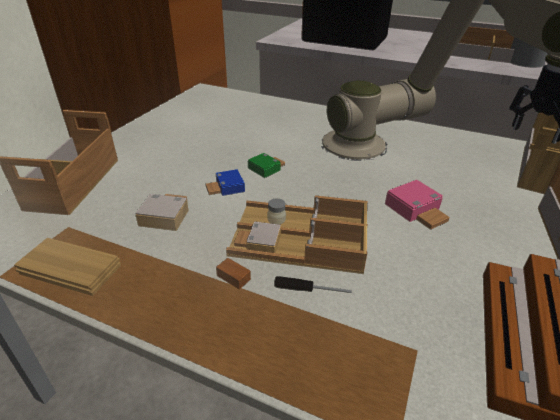

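The top picture shows the organiser with the bays to the image's left, so organiser x is roughly world +y. Candidates for the pencil box:
- white box in the lane at (277,160)
- larger white box on the bench at (408,150)
- blue (373,247), green (353,309) and pink (138,312), all ruled out by colour

I choose the smaller white one in the right lane. The jar is at (283,204), the offcut at (282,104) and the screwdriver at (205,122). Next is a close crop.

```bash
python3 - <<'E'
import cv2
i=cv2.imread('pics/t1.png')[85:265,150:340]
cv2.imwrite('pics/c1.png',cv2.resize(i,None,fx=4,fy=3.3333333*1.2/1.2*1.2 if 0 else 4,interpolation=cv2.INTER_CUBIC)[:600*2][:720])
E
python3 -c "
import cv2;i=cv2.imread('pics/c1.png');print(i.shape);cv2.imwrite('pics/c1.png',i[100:700])"
```

```text
(720, 760, 3)
```

View pics/c1.png

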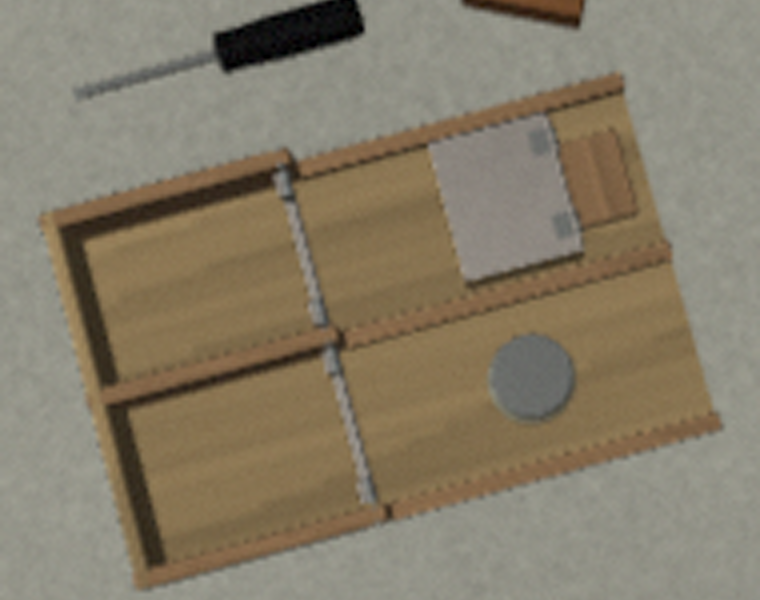

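```bash
cat > fit.py <<'E'
from h import *
from scipy.optimize import least_squares
d=load('t1')
C=lambda x,y:np.array([150+(x+.5)/4-.5,110+(y+.5)/4-.5])
P=[((622,76),(-.195,-.105,.022)),((721,427),(-.195,.105,.022)),((42,215),(.134,-.105,.064)),((140,587),(.134,.105,.064)),((288,151),(-.006,-.105,.064)),((387,519),(-.006,.105,.064))]
def W(p,X):
    c,s=np.cos(p[2]),np.sin(p[2]);return np.array([p[0]+c*X[0]-s*X[1],p[1]+s*X[0]+c*X[1],X[2]])
r=least_squares(lambda p:np.concatenate([proj(d,W(p,X))-C(*u) for u,X in P]),[.6,0,1.5])
p=r.x
inv=lambda w:(np.array([[np.cos(p[2]),np.sin(p[2])],[-np.sin(p[2]),np.cos(p[2])]])@(np.array(w)[:2]-p[:2]))*1000
if __name__=='__main__':
    print(p,np.degrees(p[2]),r.fun.reshape(-1,2).round(2).tolist())
    for n,z,L in(('lid',.042,[(430,143),(545,113),(583,253),(467,283)]),('tab',.02,[(618,130),(637,215),(558,143),(581,225)]),('jar',.055+.008,[(532,377)])):
        for u in L:print(n,inv(ray(d,*C(*u),z)).round(1))
    for X in((-.19,-.05,0),(.022,-.05,0)):print(W(p,X))
E
python3 fit.py
```

```text
[0.55722777 0.04735731 1.814798  ] 103.98026610416856 [[0.08, -1.02], [0.62, 0.85], [-0.92, -0.31], [-0.94, 1.12], [0.32, -1.35], [0.87, 0.61]]
lid [-79.7 -90.6]
lid [-145.4  -89.9]
lid [-144.8   -9.3]
lid [-78.9 -10.2]
tab [-183.9  -74.1]
tab [-181.3  -24.6]
tab [-149.3  -75.9]
tab [-149.4  -27.5]
jar [-99.2  50.6]
[ 0.65164838 -0.12493531  0.        ]
[0.60043179 0.08078504 0.        ]
```

Organiser fit is good to about 1 px. The box is in the right lane at y≈-50, nose ≈-78, tab end ≈-183 mm. Plan: shut fingers, jaws across the lane, tool leaning about 10° so the body trails.

```bash
cat > plan.py <<'E'
import sys
from fit import *
from scipy.spatial.transform import Rotation as Ro
def target(X,Y,Z,t=10):
    t=np.radians(t);c,s=np.cos(p[2]),np.sin(p[2])
    ex=np.array([c,s,0]);y=np.array([s,-c,0]);uz=np.array([0,0,1.])
    x=np.sin(t)*ex-np.cos(t)*uz;R=np.c_[x,y,np.cross(x,y)]
    f=W(p,(X/1e3,Y/1e3,Z/1e3))
    return f-.011*R[:,0]+.011*R[:,2],R      # front corner of fingertip at (X,Y,Z)
def rel(X,Y,Z,t=10):
    o=env.observe();R0=np.array(o['tool_rot']);T,R=target(X,Y,Z,t)
    return np.r_[100*R0.T@(T-o['position']),Ro.from_matrix(R0.T@R).as_rotvec()].round(3).tolist()
def where():
    o=env.observe();R=np.array(o['tool_rot']);q=np.array(o['position'])+.011*R[:,0]-.011*R[:,2]
    print('t',o['time_s'],'front corner org',inv(q).round(1),'z',(q[2]*1e3).round(1),'F',np.round(o['ft_force'],1),'w',round(o['grip_width'],4),'ang',np.degrees(np.linalg.norm(Ro.from_matrix(R.T@target(0,0,0)[1]).as_rotvec())).round(2))
if __name__=='__main__':
    where();print(rel(*map(float,sys.argv[1:])))
E
python3 plan.py -200 -50 130
```

```text
t 0.1 front corner org [516.7 207. ] z 230.8 F [-0.1  0.2 -0.4] w 0.0855 ang 50.89
[10.319, -39.302, 65.498, 0.87, 0.164, 0.077]
```

>>> carry_out(
  motion=[
    [[0,-2,3.3,0.1,0,0,0],[0,-4,6.6,0.2,0,0,0],[0,-6,9.9,0.3,0,0,0],[0,-8,13.2,0.4,0,0,0],[0,-10,16.5,0.5,0,0,0]],
  ],
  grip_force=40,
)

```text
time_s: 0.52
position: [0.3463, 0.3301, 0.2421]
tool_rot: [[-0.0, 0.819, 0.574], [-0.0, 0.574, -0.819], [-1.0, -0.001, -0.0]]
ft_force: [0.3, 0.2, 0.5]
grip_width: 0.026
```

```bash
python3 plan.py -200 -50 130
```

```text
t 0.5167 front corner org [335.6 140.3] z 231.1 F [0.3 0.2 0.5] w 0.026 ang 23.29
[10.316, -1.937, 56.916, 0.367, 0.173, 0.033]
```

>>> carry_out(
  motion=[
    [[0,0,3.8,0.07,0.03,0,0],[0,0,7.6,0.14,0.06,0,0],[0,0,11.4,0.21,0.1,0,0],[0,-0.4,15.2,0.28,0.13,0.02,0],[0,-0.6,19,0.367,0.173,0.033,0]],
  ],
)

```text
time_s: 0.93
position: [0.4512, 0.1715, 0.2423]
tool_rot: [[-0.042, 0.97, 0.239], [0.171, 0.242, -0.955], [-0.984, 0.001, -0.176]]
ft_force: [0.7, 1.6, 0.1]
grip_width: 0.0001
```

```bash
python3 plan.py -200 -50 130
```

```text
t 0.9333 front corner org [158.9  72.9] z 233.4 F [0.7 1.6 0.1] w 0.0001 ang 0.15
[3.873, 12.248, 37.156, 0.001, -0.002, -0.001]
```

>>> carry_out(
  motion=[
    [[0.4,1.2,3.7,0,0,0,0],[0.8,2.4,7.4,0,0,0,0],[1.2,3.7,11.1,0,0,0,0],[1.5,4.9,14.8,0,0,0,0],[1.9,6.1,18.6,0,0,0,0]],
  ],
)

```text
time_s: 1.35
position: [0.5547, 0.0121, 0.1906]
tool_rot: [[-0.042, 0.969, 0.242], [0.169, 0.245, -0.955], [-0.985, 0.0, -0.175]]
ft_force: [0.8, 0.8, -0.4]
grip_width: -0.0001
```

>>> carry_out(
  motion=[
    [[0.4,1.2,3.7,0,0,0,0],[0.8,2.4,7.4,0,0,0,0],[1.2,3.7,11.1,0,0,0,0],[1.5,4.9,14.8,0,0,0,0],[1.9,6.1,18.6,0,0,0,0]],
  ],
)

```text
time_s: 1.77
position: [0.658, -0.1471, 0.1393]
tool_rot: [[-0.043, 0.969, 0.242], [0.169, 0.245, -0.955], [-0.985, 0.0, -0.175]]
ft_force: [0.5, -0.3, 0.9]
grip_width: -0.0003
```

```bash
python3 plan.py -200 -50 60; python3 -c "
from h import *
shot('wrist','w1.png');shot('scene','s2.png')
i=cv2.imread('pics/s2.png')[130:310,170:400]
a=cv2.resize(i,None,fx=3,fy=3,interpolation=cv2.INTER_CUBIC);cv2.imwrite('pics/s2c.png',a)"
```

```text
t 1.7667 front corner org [-200.3  -50.8] z 130.4 F [ 0.5 -0.3  0.9] w -0.0003 ang 0.23
[6.937, -0.082, 1.2, 0.004, -0.001, 0.0]
```

View pics/w1.png

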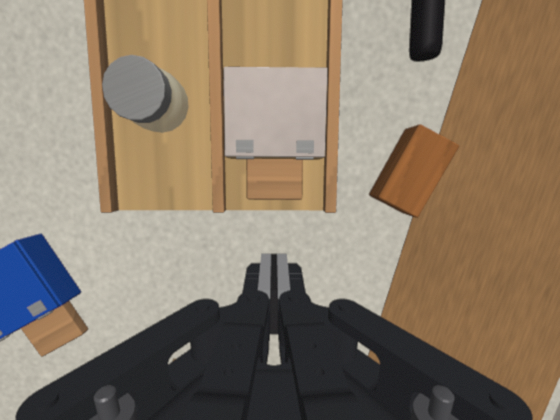

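View pics/s2c.png

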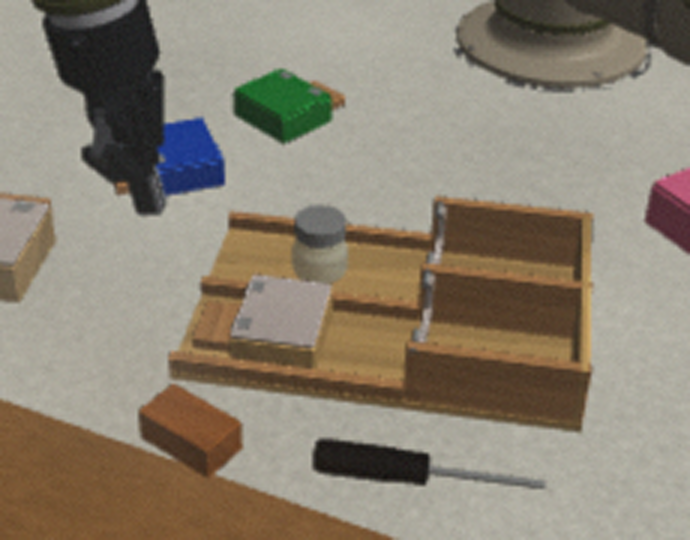

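Wrist view: the shut fingertips at (274,258) line up with the tab centre, end edge at (274,199), and the lane. The scene crop shows the smaller white box in the right lane with the flap shut and clear ahead. The knuckles flare well above the tips, so I'll lean 16° for clearance at the flap pins.

```bash
python3 -c "
from plan import *
d=load('w1')
for z,u in((.008,(247,199)),(.008,(302,199)),(.02,(247,193)),(.022,(101,212)),(.022,(336,212))):print(z,inv(ray(d,*u,z)).round(1))
where();print(rel(-200,-50,60,16));a=np.array(rel(-198,-50,16.5,16));print(a)"
```

```text
0.008 [-185.5  -24.8]
0.008 [-185.3  -75.9]
0.02 [-178.9  -25.9]
0.022 [-196.2  103.6]
0.022 [-195.3 -105. ]
t 1.8667 front corner org [-203.3  -50.2] z 127.3 F [-0.8 -0.1 -0.1] w -0.0002 ang 0.19
[6.799, -0.006, 0.968, -0.001, 0.103, 0.002]
[ 1.1116e+01  5.0000e-03  1.5360e+00 -1.0000e-03  1.0300e-01  2.0000e-03]
```

>>> carry_out(
  motion=[
    [[2.5,0,0.3,0,0.05,0,0],[5,0,0.7,0,0.103,0,0],[7.5,0,1.05,0,0.103,0,0],[9.8,0,1.35,0,0.103,0,0],[10.5,0,1.45,0,0.103,0,0]],
  ],
)

```text
time_s: 2.28
position: [0.6547, -0.1404, 0.0305]
tool_rot: [[-0.072, 0.969, 0.235], [0.269, 0.246, -0.931], [-0.96, -0.004, -0.279]]
ft_force: [-0.4, 0.7, -0.4]
grip_width: 0.0
```

```bash
python3 -c "
from plan import *
env.get_image('wrist')
where();print(rel(-192,-50,16.5,16))"
```

```text
t 2.3333 front corner org [-192.2  -49.4] z 23.5 F [-0.5  1.  -0.4] w -0.0 ang 6.17
[0.678, 0.056, 0.173, 0.003, -0.003, 0.005]
```

>>> carry_out(
  motion=[
    [[0.4,0.06,0.15,0,0,0,0],[0.68,0.06,0.2,0,0,0,0],[0.68,0.06,0.2,0,0,0,0]],
  ],
)

```text
time_s: 2.58
position: [0.6575, -0.1415, 0.0281]
tool_rot: [[-0.065, 0.969, 0.237], [0.266, 0.246, -0.932], [-0.962, 0.002, -0.274]]
ft_force: [-0.7, -0.1, 0.3]
grip_width: -0.0003
```

```bash
python3 -c "
from plan import *
where();print(rel(-183,-50,16.5,16),rel(-140,-50,16.5,16))"
```

```text
t 2.5833 front corner org [-193.9  -51.6] z 20.5 F [-0.7 -0.1  0.3] w -0.0003 ang 5.88
[0.686, -0.165, -0.933, 0.005, 0.002, -0.001] [1.863, -0.147, -5.069, 0.005, 0.002, -0.001]
```

>>> carry_out(
  motion=[
    [[0,0,0,0,0,0,0]],
  ],
)

```text
time_s: 2.67
position: [0.6575, -0.1415, 0.0283]
tool_rot: [[-0.065, 0.969, 0.237], [0.266, 0.246, -0.932], [-0.962, 0.002, -0.273]]
ft_force: [-0.2, -0.0, -0.1]
grip_width: -0.0
```

```bash
python3 -c "
from plan import *
for i in range(6):
  where();env.get_image('wrist')
shot('wrist','w2.png')"
```

```text
t 2.6667 front corner org [-193.9  -51.6] z 20.8 F [-0.2 -0.  -0.1] w -0.0 ang 5.88
t 2.7167 front corner org [-194.   -51.6] z 20.7 F [-0.1 -0.6  0.4] w -0.0004 ang 5.88
t 2.7667 front corner org [-194.   -51.5] z 20.5 F [-0.1  0.2  0.4] w -0.0001 ang 5.89
t 2.8167 front corner org [-193.9  -51.5] z 20.4 F [ 0.2 -0.8 -0.7] w -0.0 ang 5.9
t 2.8667 front corner org [-193.9  -51.4] z 20.2 F [-0.3  1.  -0.3] w -0.0001 ang 5.91
t 2.9167 front corner org [-193.9  -51.4] z 20.1 F [-0.7 -0.3  0.6] w 0.0001 ang 5.91
```

View pics/w2.png

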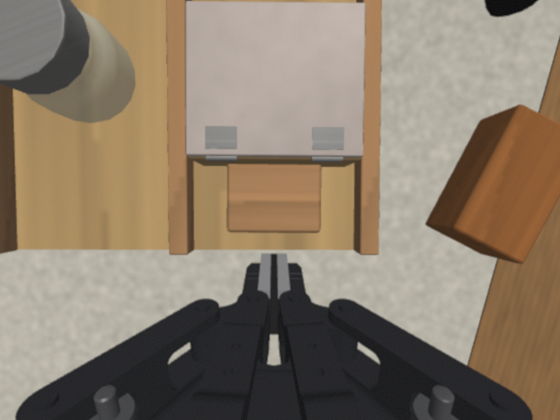

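Fingers are centred behind the tab, with the tab end at (274,232) and the tips at (274,254). They stand about 4 mm high, so I'll lower and start pushing.

>>> carry_out(
  motion=[
    [[0.3,-0.1,0.09,0,0,0,0],[0.3,-0.15,0.09,0,0,0,0],[0.5,-0.15,-0.6,0,0,0,0],[0.6,-0.15,-1.0,0,0,0,0],[0.7,-0.15,-1.4,0,0,0,0]],
  ],
)

```text
time_s: 3.43
position: [0.6517, -0.1263, 0.0243]
tool_rot: [[-0.067, 0.969, 0.236], [0.266, 0.246, -0.932], [-0.962, 0.001, -0.274]]
ft_force: [1.1, -0.8, -0.0]
grip_width: -0.0002
```

```bash
python3 -c "
from plan import *
where();print(rel(-140,-50,16.5,16))"
```

```text
t 3.4333 front corner org [-177.8  -49.7] z 16.7 F [ 1.1 -0.8 -0. ] w -0.0002 ang 5.93
[1.06, 0.042, -3.623, 0.004, 0.001, 0.0]
```

>>> carry_out(
  motion=[
    [[0.22,0,-0.77,0,0,0,0],[0.44,0,-1.54,0,0,0,0],[0.66,0,-2.31,0,0,0,0],[0.88,0,-3.08,0,0,0,0],[1.1,0,-3.85,0,0,0,0]],
  ],
)

```text
time_s: 3.85
position: [0.6418, -0.0871, 0.0243]
tool_rot: [[-0.067, 0.969, 0.236], [0.266, 0.246, -0.932], [-0.962, 0.001, -0.275]]
ft_force: [0.2, -1.2, -0.5]
grip_width: -0.0
```

```bash
python3 -c "
from plan import *
where();print(rel(-95,-50,16.5,16))"
```

```text
t 3.85 front corner org [-137.3  -49.5] z 16.8 F [ 0.2 -1.2 -0.5] w -0.0 ang 5.94
[1.191, 0.06, -4.062, 0.004, 0.001, 0.0]
```

>>> carry_out(
  motion=[
    [[0.22,0.02,-0.77,0,0,0,0],[0.44,0.03,-1.54,0,0,0,0],[0.66,0.04,-2.31,0,0,0,0],[0.88,0.05,-3.08,0,0,0,0],[1.1,0.06,-3.85,0,0,0,0]],
  ],
)

```text
time_s: 4.27
position: [0.6327, -0.0485, 0.0243]
tool_rot: [[-0.066, 0.969, 0.236], [0.266, 0.245, -0.932], [-0.962, 0.001, -0.274]]
ft_force: [-0.2, -1.8, -1.4]
grip_width: 0.0001
```

```bash
python3 -c "
from plan import *
where();print(rel(-60,-50,16.5,16));shot('wrist','w3.png')"
```

```text
t 4.2667 front corner org [-97.6 -50. ] z 16.8 F [-0.2 -1.8 -1.4] w 0.0001 ang 5.92
[1.061, 0.009, -3.61, 0.004, 0.001, 0.0]
```

View pics/w3.png

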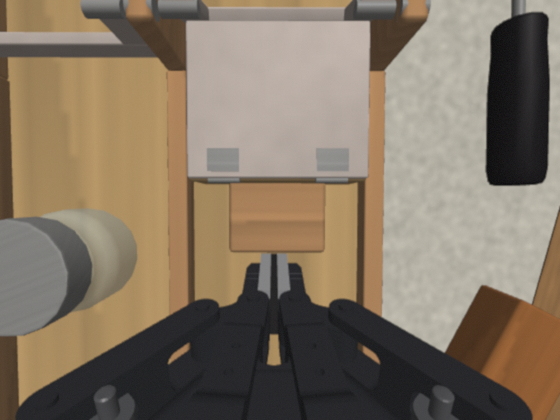

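The fingers are on the tab end at (277,252). The box is square in its lane with its nose at the flap (top, y≈15). Continuing.

>>> carry_out(
  motion=[
    [[0.2,0,-0.7,0,0,0,0],[0.4,0,-1.4,0,0,0,0],[0.6,0,-2.1,0,0,0,0],[0.8,0,-2.8,0,0,0,0],[1.0,0,-3.5,0,0,0,0]],
  ],
)

```text
time_s: 4.73
position: [0.6237, -0.0132, 0.0243]
tool_rot: [[-0.066, 0.969, 0.236], [0.266, 0.245, -0.932], [-0.962, 0.001, -0.274]]
ft_force: [0.1, -1.4, 0.5]
grip_width: -0.0
```

```bash
python3 -c "
from plan import *
where();print(rel(-25,-50,16.5,16))"
```

```text
t 4.7333 front corner org [-61.3 -49.8] z 16.8 F [ 0.1 -1.4  0.5] w -0.0 ang 5.93
[1.023, 0.026, -3.48, 0.004, 0.001, 0.0]
```

>>> carry_out(
  motion=[
    [[0.2,0,-0.7,0,0,0,0],[0.4,0,-1.4,0,0,0,0],[0.6,0,-2.1,0,0,0,0],[0.8,0,-2.8,0,0,0,0],[1.0,0,-3.5,0,0,0,0]],
  ],
)

```text
time_s: 5.15
position: [0.6148, 0.0221, 0.0243]
tool_rot: [[-0.067, 0.969, 0.236], [0.266, 0.245, -0.932], [-0.962, 0.001, -0.274]]
ft_force: [-0.1, -2.4, -0.1]
grip_width: -0.0002
```

```bash
python3 -c "
from plan import *
where();print(rel(0,-50,16.5,16));shot('wrist','w4.png')"
```

```text
t 5.15 front corner org [-24.8 -49.7] z 16.8 F [-0.1 -2.4 -0.1] w -0.0002 ang 5.93
[0.707, 0.036, -2.377, 0.004, 0.001, 0.0]
```

View pics/w4.png

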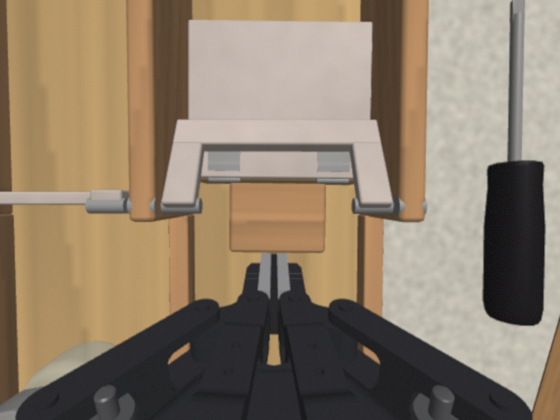

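The flap lies open on the lid, pins at (201,206) and (355,206), arms clear of the fingers. Checking the knuckle clearance before going through the notch.

```bash
python3 -c "
from plan import *
d=load('w4');o=env.observe();R=np.array(o['tool_rot']);T=np.array(o['position'])
cam=R.T@(-d['R'].T@d['t']-T)
for u in((274,254),(247,268),(205,303),(190,315),(150,328),(110,345)):
  r=R.T@d['R'].T@np.array([(u[0]-d['cx'])/fl(d),(u[1]-d['cy'])/fl(d),1])
  for c in(-.011,-.006):
    q=cam+r*(c-cam[2])/r[2]; w=T+R@q
    print(u,c,'tool mm',(q*1e3).round(1),'org-rel-to-front',(inv(w)+[24.8,50]).round(1),'z',(w[2]*1e3).round(1))
"
```

```text
(274, 254) -0.011 tool mm [  3.3  -0.8 -11. ] org-rel-to-front [-0.7  1.3] z 24.2
(274, 254) -0.006 tool mm [13.3 -0.8 -6. ] org-rel-to-front [-2.8  1.2] z 13.1
(247, 268) -0.011 tool mm [-11.  -13.1 -11. ] org-rel-to-front [-4.7 13.6] z 37.9
(247, 268) -0.006 tool mm [ -1.9 -14.1  -6. ] org-rel-to-front [-7.  14.5] z 27.8
(205, 303) -0.011 tool mm [-37.3 -26.5 -11. ] org-rel-to-front [-12.  27.] z 63.2
(205, 303) -0.006 tool mm [-30.3 -28.5  -6. ] org-rel-to-front [-14.9  28.9] z 55.0
(190, 315) -0.011 tool mm [-44.2 -30.3 -11. ] org-rel-to-front [-14.   30.7] z 69.9
(190, 315) -0.006 tool mm [-37.7 -32.5  -6. ] org-rel-to-front [-17.   32.9] z 62.2
(150, 328) -0.011 tool mm [-50.9 -41.7 -11. ] org-rel-to-front [-15.8  42.1] z 76.2
(150, 328) -0.006 tool mm [-44.8 -44.7  -6. ] org-rel-to-front [-19.   45.1] z 69.0
(110, 345) -0.011 tool mm [-58.4 -50.9 -11. ] org-rel-to-front [-18.   51.3] z 83.4
(110, 345) -0.006 tool mm [-52.9 -54.6  -6. ] org-rel-to-front [-21.3  55. ] z 76.8
```

Clearance at the pins is tight, so I'll lean a little more (20°) with the tip slightly higher and stop around tab end x≈13 mm.

```bash
python3 -c "
from plan import *
where();print(rel(-8,-50,17.6,20));print(rel(2,-50,17.6,20));print(rel(13,-50,17.6,20))"
```

```text
t 5.2 front corner org [-23.4 -49.5] z 16.8 F [-0.   1.2  0.2] w -0.0001 ang 5.99
[0.422, 0.049, -1.429, 0.005, 0.07, 0.001]
[0.698, 0.054, -2.39, 0.005, 0.07, 0.001]
[1.0, 0.06, -3.448, 0.005, 0.07, 0.001]
```

>>> carry_out(
  motion=[
    [[0.12,0,-0.5,0,0.02,0,0],[0.25,0.02,-0.95,0,0.04,0,0],[0.4,0.03,-1.43,0,0.07,0,0],[0.55,0.04,-1.9,0,0.07,0,0],[0.7,0.05,-2.39,0,0.07,0,0]],
  ],
)

```text
time_s: 5.62
position: [0.6097, 0.0452, 0.0242]
tool_rot: [[-0.082, 0.97, 0.23], [0.331, 0.244, -0.912], [-0.94, 0.002, -0.34]]
ft_force: [0.8, -1.7, 2.0]
grip_width: 0.0004
```

```bash
python3 -c "
from plan import *
where();print(rel(8,-50,17.6,20));print(rel(13,-50,17.6,20))"
```

```text
t 5.6167 front corner org [ -0.7 -50.4] z 17.6 F [ 0.8 -1.7  2. ] w 0.0004 ang 9.91
[0.3, -0.04, -0.814, 0.003, 0.002, -0.001]
[0.471, -0.038, -1.284, 0.003, 0.002, -0.001]
```

>>> carry_out(
  motion=[
    [[0.1,0,-0.3,0,0,0,0],[0.2,0,-0.6,0,0,0,0],[0.3,0,-0.9,0,0,0,0],[0.4,0,-1.1,0,0,0,0],[0.46,0,-1.28,0,0,0,0]],
  ],
)

```text
time_s: 6.03
position: [0.606, 0.0591, 0.0242]
tool_rot: [[-0.083, 0.969, 0.231], [0.331, 0.246, -0.911], [-0.94, 0.001, -0.341]]
ft_force: [0.1, -2.8, 1.4]
grip_width: -0.0
```

```bash
python3 -c "
from plan import *
where();shot('wrist','w5.png');where();print(rel(15,-50,17.6,20))"
```

```text
t 6.0333 front corner org [ 13.7 -50.1] z 17.7 F [ 0.1 -2.8  1.4] w -0.0 ang 9.93
t 6.0833 front corner org [ 13.9 -50.1] z 17.7 F [ 0.6 -0.6  1.5] w 0.0003 ang 9.94
[0.045, -0.013, -0.101, 0.004, 0.001, 0.001]
```

View pics/w5.png

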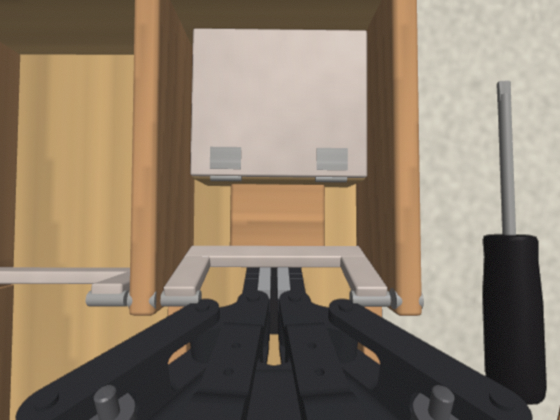

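The flap has dropped off the lid and rests on the finger front, with the bar at y≈257. Box and tab are in the bay and the knuckles are clear of the pins. One last small push, then straight back out.

>>> carry_out(
  motion=[
    [[0.05,0,-0.12,0,0,0,0],[0.09,0,-0.25,0,0,0,0],[0.09,0,-0.25,0,0,0,0]],
  ],
)

```text
time_s: 6.33
position: [0.6059, 0.06, 0.0243]
tool_rot: [[-0.081, 0.969, 0.231], [0.328, 0.245, -0.912], [-0.941, 0.002, -0.338]]
ft_force: [1.3, -9.6, 2.0]
grip_width: -0.0002
```

```bash
python3 -c "
from plan import *
where();print(rel(-40,-50,18,20))"
```

```text
t 6.3333 front corner org [ 14.6 -50.2] z 17.7 F [ 1.3 -9.6  2. ] w -0.0002 ang 9.78
[-1.876, -0.047, 5.129, 0.004, 0.004, -0.0]
```

>>> carry_out(
  motion=[
    [[-0.2,0,0.6,0,0,0,0],[-0.5,0,1.4,0,0,0,0],[-0.9,0,2.4,0,0,0,0],[-1.4,0,3.8,0,0,0,0],[-1.9,0,5.2,0,0,0,0]],
  ],
)

```text
time_s: 6.75
position: [0.6192, 0.0063, 0.0242]
tool_rot: [[-0.083, 0.969, 0.231], [0.331, 0.245, -0.911], [-0.94, 0.001, -0.341]]
ft_force: [-0.7, -1.2, -0.8]
grip_width: -0.0001
```

>>> carry_out(
  motion=[
    [[-1.0,0,2.0,0,0,0,0],[-2.5,0,3.5,0,0,0,0],[-4,0,5,0,0,0,0],[-6,0,6,0,0,0,0],[-8,0,7,0,0,0,0]],
  ],
)

```text
time_s: 7.17
position: [0.6417, -0.0849, 0.0757]
tool_rot: [[-0.084, 0.97, 0.229], [0.331, 0.244, -0.911], [-0.94, -0.0, -0.342]]
ft_force: [0.2, -0.7, 0.1]
grip_width: -0.0002
```

```bash
python3 -c "
from plan import *
where();shot('wrist','w6.png');shot('top','t2.png')
cv2.imwrite('pics/fin.png',cv2.imread('pics/w6.png'))
i=cv2.resize(cv2.imread('pics/t2.png')[90:265,150:340],None,fx=2.1,fy=2.1,interpolation=cv2.INTER_CUBIC)
a=cv2.imread('pics/w6.png');b=np.zeros((420,i.shape[1],3),np.uint8);b[:i.shape[0]]=i
cv2.imwrite('pics/fin.png',np.hstack([a[:,160:],b]))"
```

```text
t 7.1667 front corner org [-134.6  -50. ] z 69.2 F [ 0.2 -0.7  0.1] w -0.0002 ang 9.98
```

View pics/fin.png

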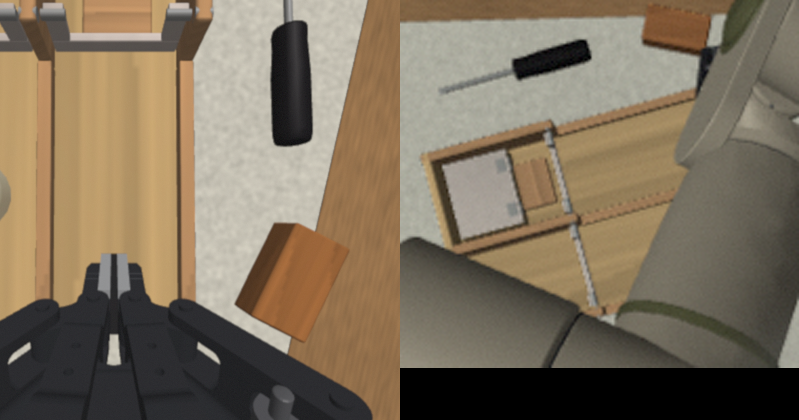

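The view shows the box and tab in the bay (tab end at (550,185) in the composite), both flaps hanging shut, and the fingers clear. The screwdriver and offcut look unmoved. One number check, then hand in.

```bash
python3 -c "
from plan import *
d=load('t2')
for z,u in((.02,(543,158)),(.02,(556,203)),(.042,(443,167)),(.042,(458,243)),(.042,(524,223))):print(inv(ray(d,150+(u[0]-400)/2.1,90+u[1]/2.1,z)).round(1))
where();env.close_job()"
```

```text
[ 16.9 -74.7]
[ 15.9 -24.2]
[118.4 -89.4]
[123.2  -7.9]
[51.5 -9.9]
t 7.2667 front corner org [-136.5  -51.2] z 70.9 F [-0.   0.1  0.8] w 0.0003 ang 9.75
the job is handed in; nothing more can be done
```

I pushed the smaller white box by its tab with shut fingertips along the right lane and through the flap. I stopped when the push force rose to about 10 N, which I took to be the back wall. Then I drew the fingers straight back out and handed the job in at about 7.3 s.

**Box:** the last pictures put the tab end about 16 mm past the flap plane (7 mm needed) and the nose at about 118–123 mm. The box looked flat and square in the bay. The finger reading at the last push was 14.6 mm, so the two tab-end figures differ by 1–2 mm, within calibration.

**Rest of the scene:** both flaps looked shut and the fingers were clear with no force on them. The screwdriver and offcut looked unmoved, by eye only. The arm hid the jar in the last top view; nothing went near it, but I did not check its final position.

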